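# Lid the sample canister and lift off the outer lid alone

### The job

The freshly roasted sample has to degas under its vented inner lid only. Pick up the nested pair of lids from the cork mat together by the inner lid's black knob, lower them right down onto the neck of the steel canister without dropping them, and let go of the knob. Then take the copper outer lid by its collar, lift it straight off so that the inner lid stays fully seated, and finish while still holding the outer lid level and still, about 10 cm above where it sat; leave the canister standing and the bowls, tray, timer and spoon where they are.

Things in the scene. Friction and masses are not known exactly. Their poses are not given: they have to be found in the camera images.
- mat: flat round cork mat, 112 mm across, 5 mm thick, fixed to the table; origin at the centre of its underside. The nested lids start on it. Mat and canister may trade sides.
- canister: loose dark steel canister with bright bands, 84 mm across, 100 mm tall, 0.9 kg, standing on the table; origin at the centre of its underside, z up. Round shoulder from z = 74 to 78 mm; above it an open upright neck 59 mm across from z = 78 to 100 mm, its top 4.5 mm tapered to 53 mm across.
- inner_lid: loose grey inner lid, 0.13 kg, origin on its axis at the skirt's lower edge, z up. Skirt 69 mm outside, 63 inside (2 mm clearance round the neck), z 0 to 18 mm; top disc z 18 to 22; straight round black knob 16 mm across, z 22 to 80. Seated, the disc lies on the neck's top: origin 82 mm above the canister's. Lifted by its knob it carries the outer lid resting on its disc.
- outer_lid: loose copper outer lid nested over the inner, 0.12 kg, origin on its axis at the skirt's lower edge, z up. Skirt 81 mm outside, 75 inside, z 0 to 16 mm; flat top z 16 to 20; round collar to grip, 40 mm across, z 20 to 44. The knob stands up through its 22 mm hole. Nested: origin 6 mm above the inner lid's, knob 30 mm above the collar; must rise 58 mm to clear the knob.
- bowl_mid: loose white porcelain cupping bowl, black inside and empty, 92 mm across, 60 mm tall; origin at the centre of its underside, z up; a bystander between mat and canister
- bowl_back: loose white porcelain cupping bowl, black inside and empty, 92 mm across, 60 mm tall; origin at the centre of its underside, z up; a bystander at the back, left
- bowl_right: loose white porcelain cupping bowl, black inside and empty, 92 mm across, 60 mm tall; origin at the centre of its underside, z up; a bystander at the back, right
- empty_tray: loose empty blue moulded sample tray 109 x 216 x 38 mm, long along its own y; origin at the centre of its underside; a bystander at the back
- brew_timer: loose white brew timer 64 x 68 x 17 mm, lying flat; origin at the centre of its underside; a bystander near the front edge
- spoon: loose steel cupping spoon 192 x 43 x 17 mm, long along its own x; origin at the centre of its underside; a bystander near the front edge

How it is judged:
By the outcome, as a careful person would: the job done as asked, in the order asked, and still so for the second after the job is handed in, while the arm keeps its last pose, push and grip.
It also fails if it takes over 51 s, if anything falls off the work surface, if the arm or the gripper's body presses on something with over 40 N, if the wrist force passes 120 N, or if a joint passes its speed limit or range.

### The arm

A 6-joint arm with a two-finger parallel gripper is mounted at the origin on a cart in front of the work surface, level with it; the furniture and walls round the work are solid. World frame = base frame: x ahead of the robot, y to its left, z up, the work surface at z = 0. Lengths are in m, angles in rad, forces in N, time in s.
With the tool pointing down it reaches from about 0.425 to 0.95 m from the base axis. Payload 14.7 kg.
Tool frame: the origin (TCP) lies at the very end of the fingers, on their centre line; the grasp point (between the pads) lies 19 mm behind it; z points along the fingers, y is the line along which they close (so a half turn about z gives the same grasp; the last joint's range is limited). The gripper opens to 85 mm and grips with 20 to 120 N. Pads are 22 mm wide; open, the fingers measure 114 mm over their backs; the gripper's body (76 mm by 85 mm) begins 54 mm behind the grasp point. The pads swing forward as they close: fully open they stand 13 mm farther back than shut.
Start: joints at [-1.352, 0.48, 1.596, -0, 1.065, -0.047], TCP at [0.171, -0.627, 0.231] pointing down, gripper open.
Joint ranges: [-2.75, 2.75], [-0.82, 2.05], [0.23, 2.67], [-1.56, 4.7], [0.09, 2.69], [-2.92, 2.92]. Speed limits (rad/s): [1.89, 1.89, 2.39, 3.01, 3.01, 3.01].

### API

Orientations are given as a unit quaternion [x, y, z, w].
In Python, from rig import state, vision, robot gives the robot as it stands.
- The arm moves only by the shell command python3 -m inch 'ROWS'. ROWS is JSON, a list of rows, each a list of 3 entries, a list of its own where there are three numbers: the shift along the tool's x, y, z in m, then the turn, a rotation vector about the tool's x, y, z in units of 5 degrees (1.0 is 5 degrees), then the opening, from -1 (shut) to 1 (fully open). In form: [[[tx, ty, tz], [rx, ry, rz], claw], ...]. A call has exactly 5 rows; each row is the pose to reach, as a shift and turn from the pose commanded when the call began, along the tool's axes at that moment; what a row does not reach only later rows make up. A row lasts 1/8 s, in which the tool goes at most 62.5 mm and 10.7 degrees, less where a joint would pass 70% of its speed; a pose out of reach is approached as far as the arm can. A call with a gripper value outside its range is refused whole. The fingers move at their own pace and stop on an object; the grip force is fixed at half the most. Time passes only in rows, so rows that repeat a pose let the fingers close, or fill a call up. It gives the time, the measured TCP pose, the force, the opening and the grip force at its end, in the units of the state.
- state(): the state, without advancing time (a new reading comes with each control period).
- vision.capture(name): name is "scene" or "top" or "wrist"; returns (picture, depth): 400x640x3 uint8, red, green, blue; 400x640 float32, m along the optical axis (not along the pixel's ray), 0 where there is no reading.
- vision.camera_params(name): a dict with "K" (3x3 intrinsics, pixels), "R" (3x3) and "t" (3): a world point X has camera coordinates R X + t. Camera axes: x right, y down, z forward; pixel columns grow to the right and rows downward; lengths in m; the calibration is good to about 2 mm. A picture is of the moment at which its call begins: read the wrist's pose just before it. camera_params takes no time and is no camera call; for the wrist camera it gives the pose at the moment of the call.
- robot.finish_job(): hands the job in; it is judged then, once.
The state is a dict: "clock": time; "q": joint angles; "qd": joint speeds; "joint_efforts": joint torques, N m; "position": TCP position; "eef_rot": TCP orientation; "wrist_force": force on the tool from outside, world axes, zero at the start; "moment": the same for the moment, N m; "grip_width": finger opening in m; "finger_force": force on a finger pad.
Only numpy, scipy, OpenCV 4.12 (cv2) and the standard library are available. Lean on these libraries where they do the work, as an engineer would, in place of code of your own. Each camera call takes 0.05 s, during which the arm holds its last target. There are 200 camera calls.

## Working session

There is one attempt and no reset: what is moved stays moved. The work goes in short steps, Python scripts to look and compute and a shell command to move; the robot and the scene stay as the last step left them, time stands still between calls to the robot, and variables do not carry over. Pictures are saved under pics/ and viewed, at most 10 in all, crops included, and the job is handed in when it is done.

```bash
mkdir -p pics; ls
python3 - <<'E'
from rig import state, vision, robot
import cv2,numpy as np
for n in("scene","top"):
    p,d=vision.capture(n); cv2.imwrite(f"pics/{n}0.png",p[:,:,::-1]); np.savez(f"pics/{n}0.npz",p=p,d=d)
    c=vision.camera_params(n); print(n,np.round(c["K"],1).tolist(),np.round(c["R"],3).tolist(),np.round(c["t"],3))
s=state();print(s["clock"],s["position"],s["eef_rot"],s["grip_width"])
E
```

```text
pics
scene [[444.9, 0.0, 316.9], [0.0, 444.9, 204.9], [0.0, 0.0, 1.0]] [[-0.809, -0.588, -0.003], [-0.396, 0.548, -0.737], [0.435, -0.595, -0.676]] [0.465 0.237 0.794]
top [[388.8, 0.0, 322.2], [0.0, 388.8, 202.0], [0.0, 0.0, 1.0]] [[-0.0, -1.0, 0.024], [-0.998, -0.001, -0.066], [0.066, -0.024, -0.998]] [0.006 0.565 0.851]
0.1 [ 0.17066833 -0.62681623  0.23072884] [ 9.91180134e-01  1.32520320e-01 -6.05250145e-05 -5.50055134e-04] 0.08542879938676864
```

View pics/scene0.png

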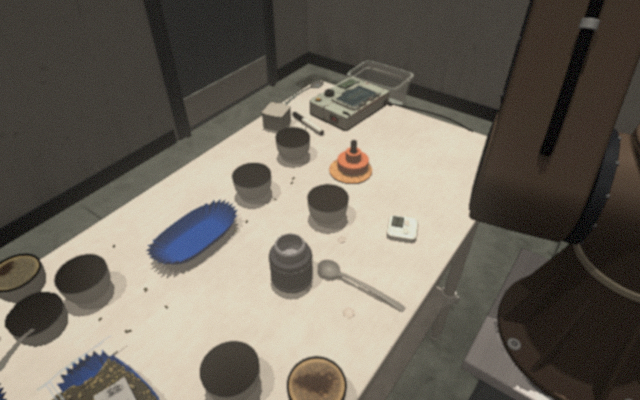

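View pics/top0.png

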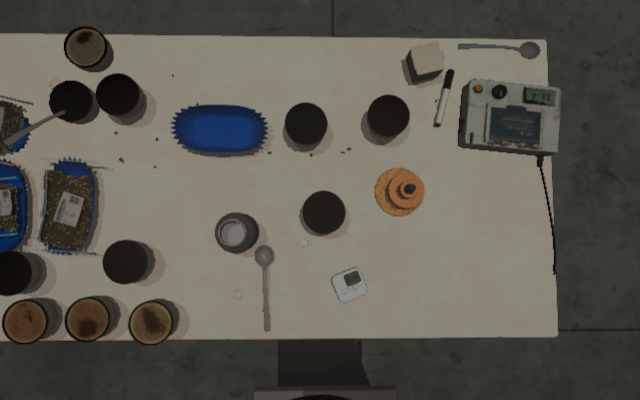

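Scene view: the lids on the cork mat are at about (352,160), the canister at (291,262) and bowl_mid at (328,205). Top view: the collar is at (404,190), the knob at (408,188), the canister neck at (232,233) and bowl_mid at (322,213).

```bash
cat > h.py <<'E'
import numpy as np,cv2
from rig import state,vision
from scipy.spatial.transform import Rotation as Ro
def world(c,uv,z):
    "ray of pixel uv onto plane of height z"
    C=-c["R"].T@c["t"]; d=c["R"].T@np.linalg.inv(c["K"])@[uv[0],uv[1],1.]
    return C+d*(z-C[2])/d[2]
def ray(c,uv):
    d=c["R"].T@np.linalg.inv(c["K"])@[uv[0],uv[1],1.]; return -c["R"].T@c["t"],d/np.linalg.norm(d)
def tri(rays):
    A=sum(np.eye(3)-np.outer(d,d) for _,d in rays); b=sum((np.eye(3)-np.outer(d,d))@C for C,d in rays)
    return np.linalg.solve(A,b)
def cloud(c,d):
    v,u=np.mgrid[:400,:640]; P=np.stack([u,v,np.ones_like(u)],-1)@np.linalg.inv(c["K"]).T*d[...,None]
    return (P-c["t"])@c["R"]
E
python3 - <<'E'
from h import *
rows=[]
for n,bx in(("scene",[(325,130,60,60),(260,225,60,75)]),("top",[(370,160,60,60),(205,200,60,75)])):
    z=np.load(f"pics/{n}0.npz");r=[]
    for x,y,w,h in bx:
        r.append(cv2.resize(z["p"][y:y+60,x:x+60,::-1],(300,300),interpolation=cv2.INTER_CUBIC))
    rows.append(np.hstack(r))
    c=vision.camera_params(n);W=cloud(c,z["d"])
    for (x,y,w,h),nm in zip(bx,("lid","can")):
        P=W[y:y+h,x:x+w].reshape(-1,3); P=P[z["d"][y:y+h,x:x+w].ravel()>0]
        for a in np.arange(.0,.125,.01):
            Q=P[(P[:,2]>a)&(P[:,2]<a+.01)]
            if len(Q)>3: print(n,nm,round(a,3),len(Q),np.round(np.median(Q,0),3),np.round(Q.min(0)[:2],3),np.round(Q.max(0)[:2],3))
cv2.imwrite("pics/crops.png",np.vstack(rows))
E
```

```text
scene lid 0.0 2683 [ 0.604 -0.223  0.003] [ 0.481 -0.383] [ 0.749 -0.084]
scene lid 0.01 71 [ 0.57  -0.148  0.016] [ 0.545 -0.19 ] [ 0.639 -0.117]
scene lid 0.02 103 [ 0.571 -0.147  0.025] [ 0.55  -0.198] [ 0.631 -0.136]
scene lid 0.03 328 [ 0.58  -0.164  0.034] [ 0.551 -0.219] [ 0.633 -0.137]
scene lid 0.04 57 [ 0.583 -0.164  0.045] [ 0.555 -0.19 ] [ 0.608 -0.034]
scene lid 0.05 180 [ 0.579 -0.163  0.056] [ 0.533 -0.197] [ 0.61 -0.02]
scene lid 0.06 46 [ 0.562 -0.038  0.062] [ 0.524 -0.19 ] [ 0.597 -0.028]
scene lid 0.07 21 [ 0.589 -0.173  0.075] [ 0.584 -0.182] [ 0.597 -0.169]
scene lid 0.08 33 [ 0.593 -0.174  0.085] [ 0.584 -0.184] [ 0.6   -0.169]
scene can 0.0 2213 [0.528 0.165 0.002] [0.421 0.043] [0.645 0.27 ]
scene can 0.01 156 [0.468 0.218 0.014] [0.454 0.136] [0.527 0.235]
scene can 0.02 130 [0.472 0.223 0.025] [0.456 0.177] [0.525 0.234]
scene can 0.03 136 [0.472 0.224 0.034] [0.456 0.176] [0.524 0.234]
scene can 0.04 141 [0.471 0.223 0.045] [0.456 0.176] [0.524 0.235]
scene can 0.05 138 [0.471 0.223 0.055] [0.456 0.175] [0.524 0.235]
scene can 0.06 386 [0.506 0.184 0.066] 
[... 941 characters left out ...]
n 0.0 1304 [0.462 0.204 0.001] [0.404 0.136] [0.571 0.272]
top can 0.01 85 [0.46  0.149 0.012] [0.406 0.134] [0.541 0.181]
top can 0.02 16 [0.504 0.152 0.024] [0.461 0.148] [0.534 0.173]
top can 0.03 27 [0.501 0.151 0.036] [0.466 0.148] [0.538 0.172]
top can 0.04 19 [0.505 0.153 0.047] [0.464 0.148] [0.533 0.168]
top can 0.05 16 [0.509 0.153 0.054] [0.475 0.148] [0.535 0.206]
top can 0.06 528 [0.499 0.194 0.064] [0.459 0.148] [0.541 0.231]
top can 0.07 510 [0.501 0.179 0.075] [0.46  0.149] [0.541 0.23 ]
top can 0.08 39 [0.497 0.209 0.085] [0.471 0.161] [0.528 0.217]
top can 0.09 163 [0.499 0.18  0.097] [0.471 0.161] [0.527 0.218]
top can 0.1 48 [0.498 0.198 0.101] [0.473 0.163] [0.525 0.217]
```

View pics/crops.png

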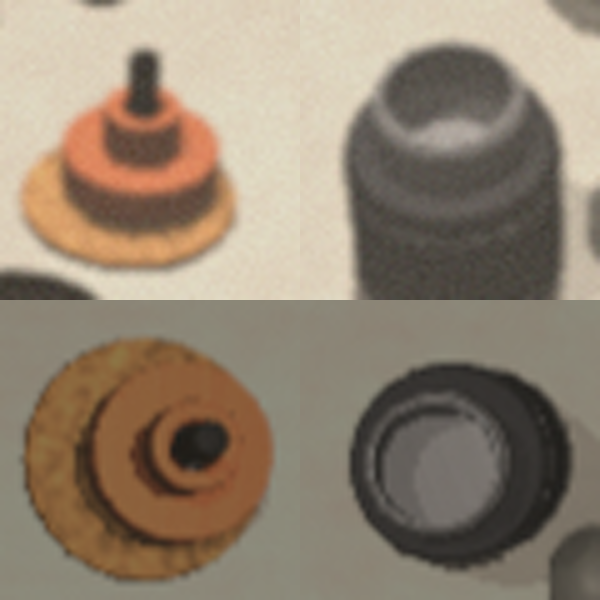

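The crops show the nested lids concentric on the mat and the open canister neck. Depth from both views puts the lid axis at about (0.592,-0.180), knob top at 0.085 and collar top at 0.055. The canister is at about (0.500,0.190), neck top 0.100. All of this matches the text. I'll move above the lids.

```bash
cat > go.py <<'E'
import sys; from h import *
s=state();R=Ro.from_quat(s["eef_rot"]);t=np.array(list(map(float,sys.argv[1:4])))
print("clk %.2f"%s["clock"],"pos",np.round(s["position"],4),"x axis yaw",np.round(np.degrees(np.arctan2(*R.as_matrix()[1::-1,0])),2),"shift",np.round(R.inv().apply(t-s["position"]),4),"w",np.round(s["grip_width"],4),"F",np.round(s["wrist_force"],1))
E
python3 -m inch '[[[0.30,-0.18,0],[0,0,0],1],[[0.30,-0.18,0],[0,0,0],1],[[0.30,-0.18,0],[0,0,0],1],[[0.30,-0.18,0],[0,0,0],1],[[0.30,-0.18,0],[0,0,0],1]]'
python3 go.py .592 -.18 .23
```

```text
clock: 0.72
position: [0.3881, -0.4, 0.2312]
eef_rot: [0.991, 0.132, -0.0, -0.0]
wrist_force: [0.6, -1.2, 0.2]
grip_width: 0.0854
finger_force: 0.0
clk 0.72 pos [ 0.3881 -0.4     0.2312] x axis yaw 15.21 shift [ 0.2545 -0.1588  0.0012] w 0.0854 F [ 0.6 -1.2  0.2]
```

```bash
python3 -m inch '[[[0.2545,-0.1588,0],[0,0,0],1],[[0.2545,-0.1588,0],[0,0,0],1],[[0.2545,-0.1588,0],[0,0,0],1],[[0.2545,-0.1588,0],[0,0,0],1],[[0.2545,-0.1588,0],[0,0,0],1]]'
python3 - <<'E'
from h import *
c=vision.camera_params("wrist");p,d=vision.capture("wrist");cv2.imwrite("pics/w1.png",p[:,:,::-1]);np.savez("pics/w1.npz",p=p,d=d,**c)
print(c["K"],-c["R"].T@c["t"],c["R"][2])
E
python3 go.py .592 -.18 .2
```

```text
clock: 1.35
position: [0.5922, -0.1794, 0.2311]
eef_rot: [0.991, 0.133, -0.0, -0.0]
wrist_force: [0.5, -1.1, 0.4]
grip_width: 0.0854
finger_force: 0.0
[[351.09024411   0.         315.0252609 ]
 [  0.         351.09024411 204.6414693 ]
 [  0.           0.           1.        ]] [ 0.67216467 -0.15740566  0.37355454] [-0.30836727 -0.0837239  -0.94757582]
clk 1.40 pos [ 0.5956 -0.1757  0.2311] x axis yaw 15.35 shift [-0.0046  0.0032  0.0311] w 0.0854 F [ 2.1  6.4 -0.3]
```

View pics/w1.png

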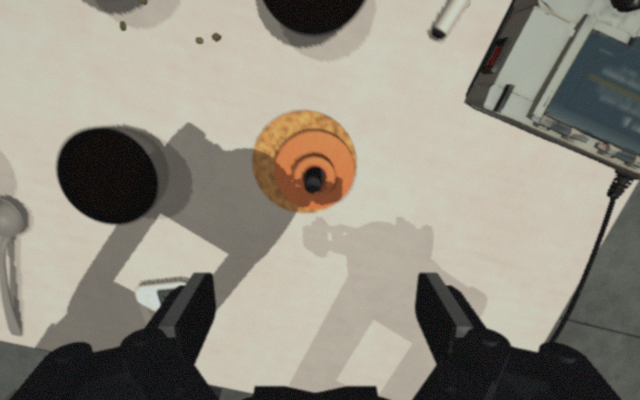

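The wrist view shows the knob top at about (315,178), the collar around (314,175) and the outer lid's top around (316,165), with the fingers open on either side. Next I triangulate the knob top and rim centres across the views.

```bash
python3 - <<'E'
from h import *
W=np.load("pics/w1.npz");T=np.load("pics/top0.npz");S=np.load("pics/scene0.npz")
cam={"w":dict(K=W["K"],R=W["R"],t=W["t"]),"t":vision.camera_params("top"),"s":vision.camera_params("scene")}
im={"w":W,"t":T,"s":S}
roi={"w":(295,160,335,200),"t":(395,175,420,200),"s":(340,135,365,160)}
k={}
for n in cam:
    x0,y0,x1,y1=roi[n];P=cloud(cam[n],im[n]["d"])[y0:y1,x0:x1]
    m=(P[...,2]>.080)&(P[...,2]<.095)
    v,u=np.nonzero(m);k[n]=(u.mean()+x0,v.mean()+y0)
    print(n,m.sum(),np.round(k[n],2),"on z=.085",np.round(world(cam[n],k[n],.085),4))
    for lo,hi,nm in((.05,.06,"collar"),(.027,.036,"disc")):
        x0,y0,x1,y1={"w":(260,110,370,220),"t":(370,160,430,220),"s":(325,130,385,190)}[n]
        P=cloud(cam[n],im[n]["d"])[y0:y1,x0:x1];m=(P[...,2]>lo)&(P[...,2]<hi)&(np.hypot(P[...,0]-.592,P[...,1]+.18)<.045)
        ct=max(cv2.findContours(m.astype(np.uint8),0,1)[0],key=len)[:,0]
        Q=np.array([world(cam[n],a+[x0,y0],(.055 if nm=="collar" else .031)) for a in ct])
        print("  ",nm,np.round(cv2.minEnclosingCircle((Q[:,:2]*1000).astype(np.float32))[0],1),np.round(cv2.minEnclosingCircle((Q[:,:2]*1000).astype(np.float32))[1],1))
print("tri t,w",tri([ray(cam[n],k[n]) for n in "tw"]),"t,s",tri([ray(cam[n],k[n]) for n in "ts"]),"all",tri([ray(cam[n],k[n]) for n in "tws"]))
E
python3 go.py .592 -.18 .2
```

```text
w 264 [313.93 185.52] on z=.085 [ 0.5946 -0.1775  0.085 ]
   collar [ 594.3 -179. ] 20.0
   disc [ 594.1 -178.9] 40.1
t 45 [411.71 186.87] on z=.085 [ 0.5926 -0.1788  0.085 ]
   collar [ 592.3 -180.1] 20.0
   disc [ 592.9 -180.3] 40.3
s 34 [353.   141.74] on z=.085 [ 0.5917 -0.176   0.085 ]
   collar [ 590.9 -176.4] 23.7
   disc [ 590.9 -176.2] 44.3
tri t,w [ 0.59334352 -0.17856502  0.08215967] t,s [ 0.59316896 -0.1791799   0.08263006] all [ 0.59334831 -0.17852288  0.08281215]
clk 1.40 pos [ 0.5956 -0.1757  0.2311] x axis yaw 15.35 shift [-0.0046  0.0032  0.0311] w 0.0854 F [ 2.1  6.4 -0.3]
```

```bash
python3 -m inch '[[[0.001,0,0.05],[0,0,0],1],[[0.001,0,0.10],[0,0,0],1],[[0.001,0,0.13],[0,0,0],1],[[0.001,0,0.15],[0,0,0],1],[[0.001,0,0.15],[0,0,0],1]]'
python3 go.py .593 -.1793 .061
```

```text
clock: 2.02
position: [0.5907, -0.1809, 0.0797]
eef_rot: [0.991, 0.133, -0.001, -0.001]
wrist_force: [0.3, 1.6, 0.6]
grip_width: 0.0851
finger_force: 0.0
clk 2.02 pos [ 0.5907 -0.1809  0.0797] x axis yaw 15.23 shift [ 0.0027 -0.0009  0.0187] w 0.0851 F [0.3 1.6 0.6]
```

```bash
python3 -m inch '[[[0.002,-0.001,0.01],[0,0,0],1],[[0.002,-0.001,0.019],[0,0,0],1],[[0.002,-0.001,0.019],[0,0,0],0.2],[[0.002,-0.001,0.019],[0,0,0],-0.2],[[0.002,-0.001,0.019],[0,0,0],-0.4]]'
python3 -m inch '[[[0,0,0],[0,0,0],-0.6],[[0,0,0],[0,0,0],-1],[[0,0,0],[0,0,0],-1],[[0,0,0],[0,0,0],-1],[[0,0,0],[0,0,0],-1]]'
python3 go.py .593 -.1793 .061
```

```text
clock: 2.65
position: [0.5938, -0.1799, 0.0627]
eef_rot: [0.991, 0.132, 0.0, 0.0]
wrist_force: [0.2, -0.5, -0.4]
grip_width: 0.0322
finger_force: 0.0
clock: 3.28
position: [0.5936, -0.1798, 0.0624]
eef_rot: [0.991, 0.133, 0.0, -0.0]
wrist_force: [-0.7, 1.7, 1.0]
grip_width: 0.014
finger_force: 58.7
clk 3.27 pos [ 0.5936 -0.1798  0.0624] x axis yaw 15.23 shift [-0.0004 -0.0006  0.0014] w 0.014 F [-0.7  1.7  1. ]
```

```bash
python3 -m inch '[[[0,0,-0.006],[0,0,0],-1],[[0,0,-0.02],[0,0,0],-1],[[0,0,-0.045],[0,0,0],-1],[[0,0,-0.075],[0,0,0],-1],[[0,0,-0.105],[0,0,0],-1]]'
python3 -m inch '[[[0,0,-0.02],[0,0,0],-1],[[0,0,-0.033],[0,0,0],-1],[[0,0,-0.037],[0,0,0],-1],[[0,0,-0.037],[0,0,0],-1],[[0,0,-0.037],[0,0,0],-1]]'
python3 go.py .5006 .1901 .2044
```

```text
clock: 3.9
position: [0.5936, -0.1799, 0.1692]
eef_rot: [0.991, 0.133, 0.0, 0.0]
wrist_force: [-0.7, 0.3, -2.8]
grip_width: 0.014
finger_force: 58.6
clock: 4.53
position: [0.5931, -0.1797, 0.2035]
eef_rot: [0.991, 0.133, -0.001, -0.0]
wrist_force: [0.1, 0.2, -2.4]
grip_width: 0.0144
finger_force: 58.7
clk 4.53 pos [ 0.5931 -0.1797  0.2035] x axis yaw 15.23 shift [ 0.0079 -0.3811 -0.0006] w 0.0144 F [ 0.1  0.2 -2.4]
```

```bash
python3 -m inch '[[[0,-0.008,0],[0,0,0],-1],[[0.001,-0.025,0],[0,0,0],-1],[[0.001,-0.05,0],[0,0,0],-1],[[0.002,-0.08,0],[0,0,0],-1],[[0.002,-0.112,0],[0,0,0],-1]]'
python3 -m inch '[[[0,-0.033,0],[0,0,0],-1],[[0.001,-0.066,0],[0,0,0],-1],[[0.002,-0.099,0],[0,0,0],-1],[[0.003,-0.130,0],[0,0,0],-1],[[0.004,-0.160,0],[0,0,0],-1]]'
python3 -m inch '[[[0,-0.03,0],[0,0,0],-1],[[0.001,-0.058,0],[0,0,0],-1],[[0.001,-0.082,0],[0,0,0],-1],[[0.002,-0.1,0],[0,0,0],-1],[[0.002,-0.109,0],[0,0,0],-1]]'
python3 -m inch '[[[0,0,0],[0,0,0],-1],[[0,0,0],[0,0,0],-1],[[0,0,0],[0,0,0],-1],[[0,0,0],[0,0,0],-1],[[0,0,0],[0,0,0],-1]]'
python3 go.py .5006 .1901 .2044
python3 - <<'E'
from h import *
ims=[]
for n in("top","scene","wrist"):
    c=vision.camera_params(n);p,d=vision.capture(n);np.savez(f"pics/{n}2.npz",p=p,d=d,**c)
    ims.append(p[:,:,::-1])
cv2.imwrite("pics/c2.png",np.vstack([np.hstack([cv2.resize(ims[0][130:290,140:300],(400,300)),cv2.resize(ims[1][120:320,190:390],(400,300))]),cv2.resize(ims[2],(800,300))]))
E
```

```text
clock: 5.15
position: [0.5652, -0.0689, 0.2043]
eef_rot: [0.991, 0.133, -0.0, -0.0]
wrist_force: [0.7, -0.5, -2.2]
grip_width: 0.0139
finger_force: 58.6
clock: 5.78
position: [0.5265, 0.0865, 0.2044]
eef_rot: [0.991, 0.133, -0.0, -0.0]
wrist_force: [-0.5, -1.0, -1.8]
grip_width: 0.0136
finger_force: 58.7
clock: 6.4
position: [0.5005, 0.1912, 0.2044]
eef_rot: [0.991, 0.133, 0.0, -0.0]
wrist_force: [-0.0, -0.1, -2.2]
grip_width: 0.0139
finger_force: 58.7
clock: 7.02
position: [0.5013, 0.1897, 0.2043]
eef_rot: [0.991, 0.132, -0.0, 0.0]
wrist_force: [0.3, 1.1, -2.8]
grip_width: 0.014
finger_force: 58.7
clk 7.03 pos [0.5013 0.1897 0.2043] x axis yaw 15.21 shift [-0.0005 -0.0006 -0.0001] w 0.014 F [ 0.3  1.1 -2.8]
```

View pics/c2.png

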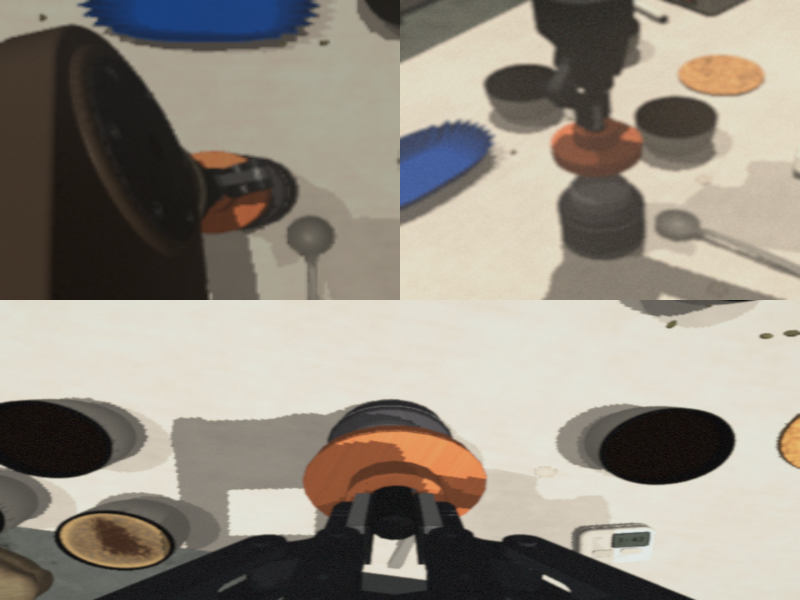

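The lids hang level right over the canister (scene crop: lid centre ~(597,145), canister ~(601,215)). I'll refine the relative offset with circle fits in the same camera.

Run:
```python
from h import *
from scipy.optimize import least_squares
def circ(P,r):
    f=least_squares(lambda c:np.hypot(P[:,0]-c[0],P[:,1]-c[1])-r,[.505,.195],loss="soft_l1",f_scale=.001);return np.round(f.x*1000,1),round(1e3*np.median(abs(f.fun)),2),len(P)
for n in("scene","wrist"):
    D=np.load(f"pics/{n}2.npz");c={k:D[k] for k in"KRt"};P=cloud(c,D["d"]);p=D["p"].astype(int)
    near=(np.hypot(P[...,0]-.5,P[...,1]-.19)<.06)&(D["d"]>0)
    cop=near&(p[...,0]>1.5*p[...,2])&(P[...,2]>.12);Z=P[cop][:,2]
    print(n,"copper z",np.round(np.percentile(Z,[1,25,50,75,99]),4))
    S=P[cop&(P[...,2]>.154)&(P[...,2]<.166)];
    if len(S)>10:print(" skirt",circ(S,.0405))
    T=P[cop&(P[...,2]>.168)&(P[...,2]<.179)]
    if len(T)>20:
        a=np.linalg.lstsq(np.c_[T[:,:2]-[.5,.19],np.ones(len(T))],T[:,2],rcond=None)[0];print(" top plane slope",a, len(T),T[:,:2].min(0),T[:,:2].max(0))
    for lo,hi,r in((.01,.055,.042),(.012,.035,.042),(.035,.06,.042),(.08,.094,.0295)):
        S=P[near&(P[...,2]>lo)&(P[...,2]<hi)]
        if len(S)>10:print(" can",lo,circ(S,r))
# top view: rims before
D=np.load("pics/top0.npz");c=vision.camera_params("top");P=cloud(c,D["d"])
for lo,hi,x0,y0,pl,nm in((.092,.106,.499,.19,.1,"neck"),(.027,.036,.5925,-.18,.031,"lid")):
    m=(P[...,2]>lo)&(P[...,2]<hi)&(np.hypot(P[...,0]-x0,P[...,1]-y0)<.05)
    ct=max(cv2.findContours(m.astype(np.uint8),0,1)[0],key=len)[:,0]
    Q=np.array([world(c,a,pl)[:2]*1000 for a in ct],np.float32);print(nm,cv2.minEnclosingCircle(Q))
D=np.load("pics/scene0.npz");c=vision.camera_params("scene");P=cloud(c,D["d"])
near=np.hypot(P[...,0]-.5,P[...,1]-.19)<.06
print("scene0 can",circ(P[near&(P[...,2]>.01)&(P[...,2]<.055)],.042))
m=(P[...,2]>.094)&(P[...,2]<.108)&near
```

```text
scene copper z [0.1592 0.1755 0.4254 0.4896 0.5285]
 skirt (array([500.3, 189. ]), np.float64(0.52), 135)
 top plane slope [ 0.02035263 -0.01138143  0.17505942] 793 [0.45914473 0.15154977] [0.53756234 0.23120143]
 can 0.01 (array([499. , 191.4]), np.float64(0.48), 633)
 can 0.012 (array([498.9, 191.4]), np.float64(0.44), 324)
 can 0.035 (array([499.1, 191.5]), np.float64(0.47), 346)
 can 0.08 (array([498.2, 192.7]), np.float64(1.36), 280)
wrist copper z [0.1578 0.1727 0.1734 0.1746 0.2139]
 skirt (array([501.2, 189.6]), np.float64(0.1), 448)
 top plane slope [-0.00983297  0.01075116  0.17327318] 8771 [0.46952615 0.15028265] [0.5419653  0.22969335]
 can 0.01 (array([500.2, 192.1]), np.float64(0.11), 471)
 can 0.012 (array([500.2, 192.1]), np.float64(0.1), 221)
 can 0.035 (array([500.1, 192.1]), np.float64(0.1), 229)
 can 0.08 (array([500.1, 192. ]), np.float64(0.11), 179)
neck ((499.8803405761719, 188.84584045410156), 29.230173110961914)
lid ((592.937744140625, -180.32791137695312), 40.34481430053711)
scene0 can (array([498.9, 191.4]), np.float64(0.49), 631)
```

Run:
```python
from h import *
from scipy.optimize import least_squares
def circ(P,r):
    f=least_squares(lambda c:np.hypot(P[:,0]-c[0],P[:,1]-c[1])-r,[.505,.195],loss="soft_l1",f_scale=.001);return np.round(f.x*1000,1),round(1e3*np.median(abs(f.fun)),2),len(P)
for n in("scene","wrist"):
    D=np.load(f"pics/{n}2.npz");c={k:D[k] for k in"KRt"};P=cloud(c,D["d"])
    rr=np.hypot(P[...,0]-.5,P[...,1]-.19);near=(rr<.06)&(D["d"]>0)
    for lo,hi in((.1465,.152),(.145,.151),(.154,.166)):
        S=P[near&(P[...,2]>lo)&(P[...,2]<hi)];q=np.hypot(S[:,0]-.5005,S[:,1]-.1893)*1e3
        print(n,lo,len(S),"radii",np.round(np.percentile(q,[5,25,50,75,95]),1), circ(S[(q<38)],.0345) if (q<38).sum()>8 else "")
    S=P[near&(rr<.025)&(P[...,2]>.178)&(P[...,2]<.195)];print(" collar",circ(S,.02) if len(S)>20 else len(S))
    p=D["p"].astype(int);
    S=P[near&(rr<.012)&(P[...,2]>.222)&(P[...,2]<.232)];print(" knobtop",len(S),S.mean(0) if len(S) else"",S.min(0) if len(S) else "",S.max(0) if len(S) else "")
```

```text
scene 0.1465 4 radii [34.6 34.8 35.6 36.3 36.4] 
scene 0.145 2 radii [34.6 34.6 34.7 34.8 34.9] 
scene 0.154 184 radii [39.2 40.  40.4 40.9 41.6] 
 collar (array([500.4, 188.9]), np.float64(0.54), 176)
 knobtop 16 [0.49456917 0.18329572 0.22732376] [0.49194322 0.18061732 0.22205814] [0.49730816 0.1881144  0.23184437]Traceback (most recent call last):
  File "<stdin>", line 10, in <module>
    return _quantile_unchecked(
        a, q, axis, out, overwrite_input, method, keepdims, weights)
    return _ureduce(a,
                    func=_quantile_ureduce_func,
    ...<5 lines>...
                    overwrite_input=overwrite_input,
                    method=method)
    r = func(a, **kwargs)
    result = _quantile(arr,
                       quantiles=q,
    ...<2 lines>...
                       out=out,
                       weights=wgt)
    slices_having_nans = np.isnan(arr[-1, ...])
                                  ~~~^^^^^^^^^
IndexError: index -1 is out of bounds for axis 0 with size 0
```

```bash
python3 - <<'E'
from h import *
from scipy.optimize import least_squares
def circ(P,r,g):
    f=least_squares(lambda c:np.hypot(P[:,0]-c[0],P[:,1]-c[1])-r,g,loss="soft_l1",f_scale=.001);return np.round(f.x*1000,1),round(1e3*np.median(abs(f.fun)),2),len(P)
for f in("w1","scene0"):
    D=np.load(f"pics/{f}.npz");c={k:D[k] for k in"KRt"} if f=="w1" else vision.camera_params("scene");P=cloud(c,D["d"])
    rr=np.hypot(P[...,0]-.5935,P[...,1]+.179)
    for nm,lo,hi,r,rm in(("knob",.059,.082,.008,.013),("collar",.035,.052,.02,.025),("skirt",.013,.027,.0405,.045)):
        S=P[(P[...,2]>lo)&(P[...,2]<hi)&(rr<rm)&(rr>r-.006)];print(f,nm,circ(S,r,[.5935,-.179]) if len(S)>5 else len(S))
E
python3 go.py .5 .19 .2
```

```text
w1 knob (array([ 593.4, -177.9]), np.float64(0.13), 103)
w1 collar (array([ 593.3, -179. ]), np.float64(0.12), 116)
w1 skirt (array([ 593.3, -179. ]), np.float64(0.09), 103)
scene0 knob (array([ 592.8, -178.5]), np.float64(0.65), 49)
scene0 collar (array([ 592.8, -179.4]), np.float64(0.96), 93)
scene0 skirt (array([ 592.9, -179.7]), np.float64(0.83), 119)
clk 7.17 pos [0.5012 0.1898 0.2043] x axis yaw 15.22 shift [-0.0011 -0.0005  0.0043] w 0.014 F [ 0.4 -1.  -3.2]
```

Corrected for the knob being 1 mm off the copper lid, the canister axis is about (-1.1,+1.4) mm from the inner lid. I'll shift by that and lower.

```bash
python3 -m inch '[[[-0.0007,-0.0016,0.01],[0,0,0],-1],[[-0.0007,-0.0016,0.022],[0,0,0],-1],[[-0.0007,-0.0016,0.034],[0,0,0],-1],[[-0.0007,-0.0016,0.042],[0,0,0],-1],[[-0.0007,-0.0016,0.042],[0,0,0],-1]]'
python3 -m inch '[[[0,0,0.001],[0,0,0],-1],[[0,0,0.003],[0,0,0],-1],[[0,0,0.005],[0,0,0],-1],[[0,0,0.007],[0,0,0],-1],[[0,0,0.007],[0,0,0],-1]]'
python3 go.py .5002 .1912 .1394
```

```text
clock: 7.8
position: [0.4997, 0.1911, 0.1615]
eef_rot: [0.991, 0.132, -0.001, 0.0]
wrist_force: [-0.5, 0.1, -2.6]
grip_width: 0.014
finger_force: 58.7
clock: 8.43
position: [0.5, 0.1912, 0.1552]
eef_rot: [0.991, 0.132, -0.0, 0.0]
wrist_force: [0.2, -0.0, -2.7]
grip_width: 0.0141
finger_force: 58.7
clk 8.43 pos [0.5    0.1912 0.1552] x axis yaw 15.23 shift [0.0001 0.0001 0.0158] w 0.0141 F [ 0.2 -0.  -2.7]
```

```bash
python3 -m inch '[[[0,0,0.0015],[0,0,0],-1],[[0,0,0.003],[0,0,0],-1],[[0,0,0.0045],[0,0,0],-1],[[0,0,0.006],[0,0,0],-1],[[0,0,0.007],[0,0,0],-1]]'
python3 -m inch '[[[0,0,0.0015],[0,0,0],-1],[[0,0,0.003],[0,0,0],-1],[[0,0,0.0045],[0,0,0],-1],[[0,0,0.006],[0,0,0],-1],[[0,0,0.006],[0,0,0],-1]]'
python3 go.py .5002 .1912 .1394
```

```text
clock: 9.05
position: [0.5001, 0.1913, 0.1482]
eef_rot: [0.991, 0.132, -0.0, 0.0]
wrist_force: [0.2, 0.5, -1.7]
grip_width: 0.014
finger_force: 58.7
clock: 9.68
position: [0.5, 0.1912, 0.1422]
eef_rot: [0.991, 0.133, -0.0, 0.0]
wrist_force: [0.2, 0.3, -3.2]
grip_width: 0.0137
finger_force: 58.7
clk 9.68 pos [0.5    0.1912 0.1422] x axis yaw 15.23 shift [0.0001 0.0001 0.0028] w 0.0137 F [ 0.2  0.3 -3.2]
```

Clean entry with no side force. I'll make the last millimetres in small steps.

```bash
python3 -m inch '[[[0,0,0.0005],[0,0,0],-1],[[0,0,0.001],[0,0,0],-1],[[0,0,0.0015],[0,0,0],-1],[[0,0,0.002],[0,0,0],-1],[[0,0,0.002],[0,0,0],-1]]'
python3 -m inch '[[[0,0,0.0004],[0,0,0],-1],[[0,0,0.0008],[0,0,0],-1],[[0,0,0.0008],[0,0,0],-1],[[0,0,0.0008],[0,0,0],-1],[[0,0,0.0008],[0,0,0],-1]]'
```

```text
clock: 10.3
position: [0.5001, 0.1913, 0.1403]
eef_rot: [0.991, 0.133, -0.0, -0.0]
wrist_force: [0.1, 0.7, -2.0]
grip_width: 0.0137
finger_force: 58.7
clock: 10.92
position: [0.5001, 0.1913, 0.1395]
eef_rot: [0.991, 0.133, 0.0, -0.0]
wrist_force: [0.3, -0.3, -2.1]
grip_width: 0.0138
finger_force: 58.7
```

```bash
python3 -m inch '[[[0,0,0.0004],[0,0,0],-1],[[0,0,0.0008],[0,0,0],-1],[[0,0,0.0008],[0,0,0],-1],[[0,0,0.0008],[0,0,0],-1],[[0,0,0.0008],[0,0,0],-1]]'
python3 -m inch '[[[0,0,0.0002],[0,0,0],-1],[[0,0,0.0004],[0,0,0],-1],[[0,0,0.0004],[0,0,0],-1],[[0,0,0.0004],[0,0,0],-1],[[0,0,0.0004],[0,0,0],-1]]'
```

```text
clock: 11.55
position: [0.5003, 0.1914, 0.1389]
eef_rot: [0.991, 0.133, 0.0, -0.0]
wrist_force: [-3.6, 0.5, 5.7]
grip_width: 0.0138
finger_force: 59.5
clock: 12.18
position: [0.5004, 0.1914, 0.1387]
eef_rot: [0.991, 0.132, 0.0, -0.0]
wrist_force: [-2.0, 1.4, 10.1]
grip_width: 0.0139
finger_force: 60.1
```

Contact came at the expected seated height (TCP 0.139, about 10 N pushing down). I'll release and open.

```bash
python3 -m inch '[[[0,0,0],[0,0,0],-0.5],[[0,0,0],[0,0,0],-0.2],[[0,0,0],[0,0,0],0.2],[[0,0,0],[0,0,0],0.6],[[0,0,0],[0,0,0],0.6]]'
python3 - <<'E'
from h import *
ims=[]
from scipy.optimize import least_squares
def circ(P,r,g=[.5,.191]):
    f=least_squares(lambda c:np.hypot(P[:,0]-c[0],P[:,1]-c[1])-r,g,loss="soft_l1",f_scale=.001);return np.round(f.x*1000,1),round(1e3*np.median(abs(f.fun)),2),len(P)
for n in("scene","wrist"):
    c=vision.camera_params(n);p,d=vision.capture(n);ims.append(p[:,:,::-1]);P=cloud(c,d);rr=np.hypot(P[...,0]-.5,P[...,1]-.191)
    for nm,lo,hi,r,rm in(("knob",.139,.160,.008,.013),("collar",.112,.128,.02,.025),("skirt",.09,.102,.0405,.046),("can",.01,.055,.042,.05)):
        S=P[(P[...,2]>lo)&(P[...,2]<hi)&(rr<rm)&(rr>r-.005)];print(n,nm,circ(S,r) if len(S)>5 else len(S))
    T=P[(P[...,2]>.102)&(P[...,2]<.114)&(rr<.038)&(rr>.024)];a=np.linalg.lstsq(np.c_[T[:,:2]-[.5,.191],np.ones(len(T))],T[:,2],rcond=None)[0];print(" top",np.round(a,4))
cv2.imwrite("pics/c3.png",np.hstack([cv2.resize(ims[0][140:340,190:390],(400,400)),cv2.resize(ims[1][:,120:520],(400,400))]))
E
python3 go.py .5002 .1912 .1394
```

```text
clock: 12.8
position: [0.5001, 0.1913, 0.1383]
eef_rot: [0.991, 0.133, -0.0, 0.0]
wrist_force: [-0.0, -0.3, -0.4]
grip_width: 0.0681
finger_force: 0.0
scene knob (array([499.2, 191.9]), np.float64(0.41), 63)
scene collar (array([499.2, 190.7]), np.float64(0.44), 114)
scene skirt (array([499.3, 190.5]), np.float64(0.42), 174)
scene can (array([499.1, 191.7]), np.float64(0.47), 607)
 top [ 0.0015 -0.0075  0.1098]
wrist knob (array([500.3, 192.1]), np.float64(0.19), 899)
wrist collar (array([500.1, 191. ]), np.float64(0.15), 809)
wrist skirt (array([500.2, 191. ]), np.float64(0.1), 510)
wrist can (array([500.1, 192.1]), np.float64(0.12), 891)
 top [-0.0007  0.0002  0.1078]
clk 12.90 pos [0.5001 0.1913 0.1383] x axis yaw 15.23 shift [ 0.0001  0.0001 -0.0011] w 0.0681 F [-0.1 -0.1  0.3]
```

View pics/c3.png

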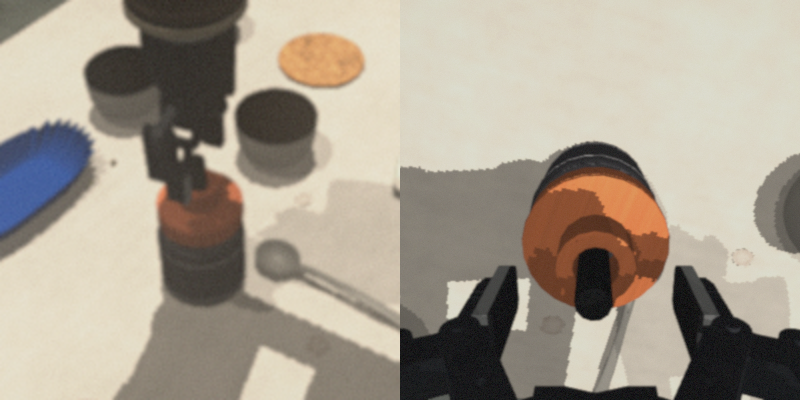

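The scene crop shows the lids seated squarely on the canister, with the copper at ~(200,205). The wrist crop shows the knob at ~(593,290) free between the open fingers. The copper top is level at z 0.108 and the knob is on the canister axis, so the inner lid is fully seated. Next I descend to the collar and grip it.

```bash
python3 -m inch '[[[0,0,0.008],[0,0,0],0.6],[[0,0,0.017],[0,0,0],0.6],[[0,0,0.025],[0,0,0],0.6],[[0,0,0.029],[0,0,0],0.6],[[0,0,0.029],[0,0,0],0.6]]'
python3 -m inch '[[[0,0,0],[0,0,0],0.3],[[0,0,0],[0,0,0],0.15],[[0,0,0],[0,0,0],0.05],[[0,0,0],[0,0,0],-0.05],[[0,0,0],[0,0,0],-0.1]]'
python3 -m inch '[[[0,0,0],[0,0,0],-0.15],[[0,0,0],[0,0,0],-0.3],[[0,0,0],[0,0,0],-1],[[0,0,0],[0,0,0],-1],[[0,0,0],[0,0,0],-1]]'
```

```text
clock: 13.52
position: [0.4999, 0.1912, 0.1089]
eef_rot: [0.991, 0.133, -0.0, 0.0]
wrist_force: [0.7, -0.5, -0.4]
grip_width: 0.0684
finger_force: 0.0
clock: 14.15
position: [0.5003, 0.1912, 0.1097]
eef_rot: [0.991, 0.133, 0.0, 0.0]
wrist_force: [-1.1, -1.6, 6.8]
grip_width: 0.0395
finger_force: 35.6
clock: 14.78
position: [0.5003, 0.1912, 0.1098]
eef_rot: [0.991, 0.133, 0.0, 0.0]
wrist_force: [-1.7, -2.2, 9.5]
grip_width: 0.0383
finger_force: 59.0
```

```bash
python3 -m inch '[[[0,0,-0.001],[0,0,0],-1],[[0,0,-0.003],[0,0,0],-1],[[0,0,-0.006],[0,0,0],-1],[[0,0,-0.009],[0,0,0],-1],[[0,0,-0.010],[0,0,0],-1]]'
cat > chk.py <<'E'
from h import *
from scipy.optimize import least_squares
import sys
def circ(P,r,g=[.5,.191]):
    f=least_squares(lambda c:np.hypot(P[:,0]-c[0],P[:,1]-c[1])-r,g,loss="soft_l1",f_scale=.001);return np.round(f.x*1000,1),round(1e3*np.median(abs(f.fun)),2),len(P)
h=float(sys.argv[1]);ims=[]
for n in("scene","wrist"):
    c=vision.camera_params(n);p,d=vision.capture(n);ims.append(p[:,:,::-1]);P=cloud(c,d);rr=np.hypot(P[...,0]-.5,P[...,1]-.191)
    for nm,lo,hi,r,rm in(("inner",.084,.086+min(h,.015),.0345,.037),("knob",.137,.16,.008,.013),("skirt",.09+h,.102+h,.0405,.046),("can",.01,.055,.042,.05)):
        S=P[(P[...,2]>lo)&(P[...,2]<hi)&(rr<rm)&(rr>r-.005)];print(n,nm,circ(S,r) if len(S)>8 else len(S))
    for k,z0,r0,r1 in(("outer",.108+h,.024,.038),("inner top",.104,.01,.033),("knob top",.162,0,.009)):
        T=P[(abs(P[...,2]-z0)<.005)&(rr<r1)&(rr>r0)]
        if len(T)>20:a=np.linalg.lstsq(np.c_[T[:,:2]-[.5,.191],np.ones(len(T))],T[:,2],rcond=None)[0];print(" ",k,len(T),np.round(a,4))
cv2.imwrite(sys.argv[2],np.hstack([cv2.resize(ims[0][100:340,170:410],(400,400)),cv2.resize(ims[1][:,120:520],(400,400))]))
E
python3 chk.py .01 pics/c4.png
```

```text
clock: 15.4
position: [0.5002, 0.1913, 0.1196]
eef_rot: [0.991, 0.133, 0.0, -0.0]
wrist_force: [0.9, -0.2, -2.5]
grip_width: 0.0384
finger_force: 60.3
scene inner (array([499.2, 191.6]), np.float64(0.44), 84)
scene knob (array([498.5, 189.3]), np.float64(1.25), 46)
scene skirt (array([499.3, 190.7]), np.float64(0.42), 180)
scene can (array([499. , 191.6]), np.float64(0.46), 592)
  outer 400 [-0.0048  0.0026  0.1193]
wrist inner 0
wrist knob (array([500.4, 191.8]), np.float64(0.37), 1990)
wrist skirt (array([500.1, 191.3]), np.float64(0.12), 815)
wrist can (array([500.1, 192.1]), np.float64(0.11), 1114)
  outer 6067 [-0.0012  0.0005  0.1174]
  knob top 1484 [-0.1179 -0.0106  0.1615]
```

```bash
python3 -m inch '[[[0,0,-0.004],[0,0,0],-1],[[0,0,-0.009],[0,0,0],-1],[[0,0,-0.014],[0,0,0],-1],[[0,0,-0.018],[0,0,0],-1],[[0,0,-0.020],[0,0,0],-1]]'
python3 chk.py .03 pics/c5.png; python3 go.py .5 .1913 .2095
```

```text
clock: 16.12
position: [0.5002, 0.1913, 0.1397]
eef_rot: [0.991, 0.133, 0.0, -0.0]
wrist_force: [-0.6, -0.1, -1.7]
grip_width: 0.0379
finger_force: 60.3
scene inner (array([499.3, 191.4]), np.float64(0.45), 207)
scene knob (array([498.7, 187.5]), np.float64(0.32), 12)
scene skirt (array([499.2, 190.8]), np.float64(0.41), 187)
scene can (array([499. , 191.6]), np.float64(0.46), 608)
  outer 417 [-0.0074  0.      0.1394]
  inner top 44 [-0.029   0.0251  0.1045]
wrist inner (array([500.3, 192. ]), np.float64(0.14), 286)
wrist knob (array([498.1, 190.3]), np.float64(1.66), 965)
wrist skirt (array([500.2, 191.3]), np.float64(0.12), 819)
wrist can (array([500.1, 192.1]), np.float64(0.11), 884)
  outer 6090 [-0.0012  0.0005  0.1376]
  knob top 1126 [-0.1241 -0.0153  0.1616]
clk 16.23 pos [0.5002 0.1914 0.1395] x axis yaw 15.23 shift [-0.0002 -0.     -0.07  ] w 0.0383 F [-0.5 -0.7 -2.4]
```

View pics/c5.png

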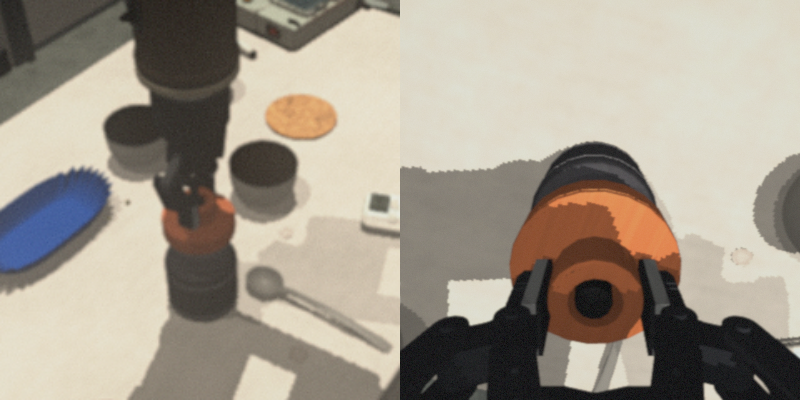

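The scene crop shows the copper lid rising to ~(198,220) with the grey inner lid still on the canister. The wrist crop shows the knob centred in the collar hole at ~(593,298), and its top still at 0.162. I'll go on up to 10 cm.

```bash
python3 -m inch '[[[0,0,-0.004],[0,0,0],-1],[[0,0,-0.010],[0,0,0],-1],[[0,0,-0.018],[0,0,0],-1],[[0,0,-0.028],[0,0,0],-1],[[0,0,-0.038],[0,0,0],-1]]'
python3 -m inch '[[[0,0,-0.010],[0,0,0],-1],[[0,0,-0.020],[0,0,0],-1],[[0,0,-0.027],[0,0,0],-1],[[0,0,-0.031],[0,0,0],-1],[[0,0,-0.032],[0,0,0],-1]]'
python3 -m inch '[[[0,0,0],[0,0,0],-1],[[0,0,0],[0,0,0],-1],[[0,0,0],[0,0,0],-1],[[0,0,0],[0,0,0],-1],[[0,0,0],[0,0,0],-1]]'
python3 chk.py .10 pics/c6.png; python3 go.py .5 .1913 .2095
```

```text
clock: 16.85
position: [0.5002, 0.1913, 0.1782]
eef_rot: [0.991, 0.132, 0.0, -0.0]
wrist_force: [-0.5, 0.4, -1.0]
grip_width: 0.038
finger_force: 60.3
clock: 17.48
position: [0.5001, 0.1913, 0.2094]
eef_rot: [0.991, 0.133, 0.0, -0.0]
wrist_force: [0.5, -0.4, -1.0]
grip_width: 0.0379
finger_force: 60.3
clock: 18.1
position: [0.5001, 0.1913, 0.2093]
eef_rot: [0.991, 0.133, -0.0, 0.0]
wrist_force: [0.0, 0.8, -1.2]
grip_width: 0.038
finger_force: 60.3
scene inner (array([499.3, 191.5]), np.float64(0.44), 208)
scene knob (array([499.3, 191.8]), np.float64(0.46), 65)
scene skirt (array([499.1, 190.8]), np.float64(0.44), 239)
scene can (array([499.1, 191.6]), np.float64(0.48), 610)
  outer 453 [-2.70e-03 -2.00e-04  2.09e-01]
  inner top 581 [-0.0007  0.0007  0.1058]
wrist inner (array([500.3, 192. ]), np.float64(0.13), 292)
wrist knob 0
wrist skirt (array([500. , 191.3]), np.float64(0.12), 841)
wrist can (array([500.2, 192.1]), np.float64(0.1), 432)
  outer 6093 [-0.0017  0.0011  0.2071]
  inner top 1257 [0.0065 0.0002 0.1037]
clk 18.20 pos [0.5001 0.1913 0.2093] x axis yaw 15.23 shift [-0.0001 -0.0001 -0.0002] w 0.0382 F [ 0.5 -0.  -1.6]
```

View pics/c6.png

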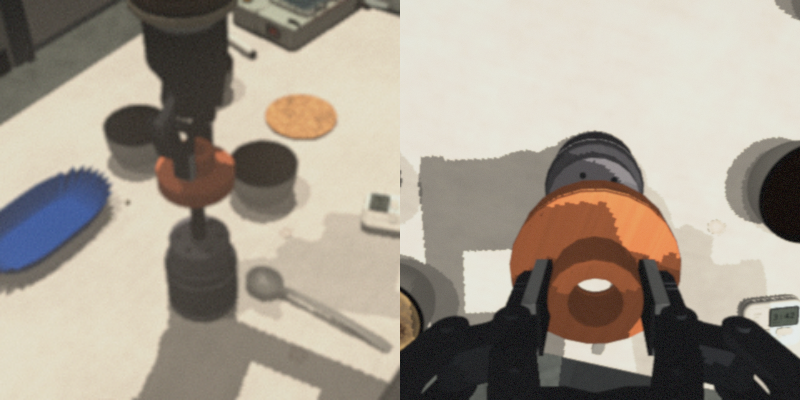

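The scene crop shows the inner lid seated on the canister at ~(200,240) with its knob standing. The copper lid is held level above it at ~(196,175), 10 cm up. The inner lid's top measures level at 0.104, so I'll hand the job in.

```bash
python3 -c "from rig import robot;print(robot.finish_job())"
```

```text
the job is handed in; nothing more can be done
None
```

The job is handed in at about 18 s: the inner lid is fully seated on the standing canister, and the gripper is holding the copper outer lid level and still, 10 cm above where it sat.

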